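Slide the tall oil bottle into its floor pocket

ROBOT

A 6-joint arm with a two-finger parallel gripper is mounted at the origin on the work surface. World frame = base frame: x ahead of the robot, y to its left, z up, the work surface at z = 0. Lengths are in m, angles in rad, forces in N, time in s.
With the tool pointing down it reaches from about 0.25 to 0.775 m from the base axis. Payload 4 kg.
Tool frame: the origin (TCP) lies at the very end of the fingers, on their centre line; the grasp point (between the pads) lies 19 mm behind it; z points along the fingers, y is the line along which they close (so a half turn about z gives the same grasp; the last joint's range is limited). The gripper opens to 94 mm and grips with 3 to 60 N. Pads are 16 mm wide; open, the fingers measure 119 mm over their backs; the gripper's body (75 mm by 177 mm) begins 78 mm behind the grasp point.
Start: joints at [1.108, 0.087, 1.371, -0, 1.684, -0.103], TCP at [0.194, 0.515, 0.206] pointing down, gripper open.
Joint ranges: [-3.1, 3.1], [-0.76, 2.03], [0.27, 2.55], [-1.08, 4.22], [0.17, 2.65], [-2.57, 2.57]. Speed limits (rad/s): [2.79, 2.79, 3.14, 3.14, 3.14, 3.14].

INTERFACE

Orientations are given as [roll, pitch, yaw] about the fixed x, y, z axes, in that order (R = Rz(yaw) Ry(pitch) Rx(roll)).
In Python, from bench import robot, vision gives the robot as it stands.
- The arm moves only by the shell command python3 -m crank 'ROWS'. ROWS is JSON, a list of rows, each a list of 3 entries, a list of its own where there are three numbers: the closure, from 0 (fully open) to 1 (shut), then the shift along the tool's x, y, z in m, then the turn, a rotation vector about the tool's x, y, z in degrees. A call has 1 to 8 rows; each row shifts and turns the commanded pose from where the row before left it, along the tool's axes as they then stand; what a row does not reach is not made up. A row lasts 1/10 s, in which the tool goes at most 50 mm and 8.59 degrees, less where a joint would pass 70% of its speed; a pose out of reach is approached as far as the arm can. A call with a gripper value outside its range is refused whole. The fingers move at their own pace and stop on an object; the grip force is fixed at half the most. Time passes only in rows, so rows that do not move let the fingers close. It gives the time, the measured TCP pose, the force, the opening and the grip force at its end, in the units of the state.
- robot.get_obs(): the state, without advancing time (a new reading comes with each control period).
- vision.snapshot(name): name is "scene" or "side" or "wrist"; returns a dict with "color" (480x640x3 uint8, red, green, blue), "z_map" (480x640 float32, m along the optical axis (not along the pixel's ray), 0 where there is no reading), "fx", "fy", "cx", "cy" (pixels), "R" (3x3) and "t" (3): a world point X has camera coordinates R X + t. Camera axes: x right, y down, z forward; pixel columns grow to the right and rows downward; lengths in m; the calibration is good to about 2 mm. A picture is of the moment at which its call begins.
- robot.close_job(): hands the job in; it is judged then, once.
The state is a dict: "time": time; "joint_positions": joint angles; "qvel": joint speeds; "joint_torque": joint torques, N m; "tool_pos": TCP position; "ee_rot": TCP orientation; "wrist_force": force on the tool from outside, world axes, zero at the start; "wrist_torque": the same for the moment, N m; "width": finger opening in m; "finger_force": force on a finger pad.
Only numpy, scipy, OpenCV 4.12 (cv2) and the standard library are available. Lean on these libraries where they do the work, as an engineer would, in place of code of your own. Each camera call takes 0.05 s, during which the arm holds its last target. There are 200 camera calls.

TASK

Put the tall yellow oil bottle back in its place: push it low down so that it slides, standing, along the dark slab until it drops into the shallow pocket in the slab and stands upright there, then let go. Do not lift it or tip it over, do not touch its shoulder, neck or black cap, and leave the two small fittings on the slab and the spanner alone.

Things in the scene. Friction and masses are not known exactly. Their poses are not given: they have to be found in the camera images.
- station: two straight low aluminium rails with a blue stripe on top, fixed to the table, each 460 long, 20 wide, 30 high, parallel to the station's x axis at y = -145 and +145. Origin: midway between the rails on the table surface; x points along the rails, roughly to the robot's left; z up. Between them lies a fixed, dark, high-grip slab (268 wide, 460 long, top 12 above the table)
- pocket_zone (a point): a point on the slab's top, on the station's x axis, 70 beyond its origin. The slab's one pocket, black like the slab, is 88 long in x, 100 wide in y, 4 deep (floor 8 above the table). Its centre lies on the station's x axis, but anywhere from 30 mm before this point to 30 mm beyond it: the slab was slid along the rails at set-up. It has to be seen or felt
- oil_bottle: tall round yellow bottle with a white label and a narrow blue band low down, 80 in diameter, 263 tall, 0.6 to 0.9 kg. Origin: centre of its underside; z up its axis. Its straight side goes up to 175 above the underside. It stands on the slab before the pocket, that is, towards the station's -x end
- low_band (a point): point on the bottle's axis, 25 above its underside, a good height to push at. It slides with a friction coefficient of 0.6 to 0.9, so a push more than about 40 mm above its foot may topple it. Entering the pocket the bottle nods forward some 0.1 rad, drops 4 mm and is then stopped by the pocket's far wall, over which a hard push tips it
- bottle_top: the bottle's sloping shoulder, neck and black screw cap, part of the bottle, from 175 to 263 above its underside, not to be touched. Origin: on the bottle's axis, 175 above the underside
- fitting_a: bystander: small brass and steel pipe fitting, 26 in diameter, 46 tall, loose, standing on the slab next to a rail. Origin: centre of its underside
- valve_b: bystander: small steel valve with a red hand wheel, 28 in diameter, 52 tall, loose, standing on the slab next to the other rail. Origin: centre of its underside
- spanner: bystander: open spanner lying loose on the table beyond the left end of the rails. Origin: underside, near the middle

How it is judged:
By the outcome, as a careful person would: the job done as asked, in the order asked, and still so for the second after the job is handed in, with the robot touching nothing.
It also fails if it takes over 72 s, if anything falls off the work surface, if the arm or the gripper's body presses on something with over 40 N, if the wrist force passes 120 N, or if a joint passes its speed limit or range.

## Working session

There is one attempt and no reset: what is moved stays moved. The work goes in short steps, Python scripts to look and compute and a shell command to move; the robot and the scene stay as the last step left them, time stands still between calls to the robot, and variables do not carry over. Pictures are saved under pics/ and viewed, at most 10 in all, crops included, and the job is handed in when it is done.

```bash
ls; mkdir -p pics; cat > h.py <<'E'
import sys; sys.path.insert(0,'.')
import numpy as np, cv2
from bench import robot, vision
from scipy.spatial.transform import Rotation as Ro
def snap(n,f=None):
    s=vision.snapshot(n)
    if f: cv2.imwrite('pics/'+f,cv2.cvtColor(s['color'],cv2.COLOR_RGB2BGR))
    return s
def plane(s,u,v,z):
    d=np.array([(u-s['cx'])/s['fx'],(v-s['cy'])/s['fy'],1.]);R=s['R'];c=-R.T@s['t'];w=R.T@d
    return c+w*(z-c[2])/w[2]
def cloud(s):
    v,u=np.mgrid[:480,:640];z=s['z_map']
    P=np.stack([(u-s['cx'])/s['fx']*z,(v-s['cy'])/s['fy']*z,z],-1)
    X=(P-s['t'])@s['R']; X[z<=0]=np.nan; return X
E
python3 - <<'E'
from h import *
a=snap('scene','a.png');b=snap('side','b.png')
o=robot.get_obs();print({k:np.round(v,3) for k,v in o.items()})
for s in(a,b):print(np.round(-s['R'].T@s['t'],3),np.round(s['R'][2],2))
np.savez('s0.npz',**{'a_'+k:v for k,v in a.items()},**{'b_'+k:v for k,v in b.items()})
i=np.hstack([cv2.imread('pics/a.png'),cv2.imread('pics/b.png')])
E
```

```text
pics
{'time': np.float64(0.1), 'joint_positions': array([ 1.108,  0.088,  1.372, -0.   ,  1.684, -0.103]), 'qvel': array([-0.001, -0.003, -0.004,  0.001, -0.   , -0.   ]), 'joint_torque': array([ 2.0000e-03, -3.4125e+01, -3.0330e+01,  7.2000e-02,  3.0000e-02,
       -0.0000e+00]), 'tool_pos': array([0.193, 0.514, 0.204]), 'ee_rot': array([-3.14 , -0.   ,  2.782]), 'wrist_force': array([-0.172, -0.238, -0.108]), 'wrist_torque': array([ 0.028, -0.023,  0.005]), 'finger_force': np.float64(0.0), 'width': np.float64(0.094)}
[ 1.151 -0.52   0.814] [-0.54  0.61 -0.58]
[ 1.193 -0.29   0.822] [-0.62  0.45 -0.65]
```

View pics/a.png

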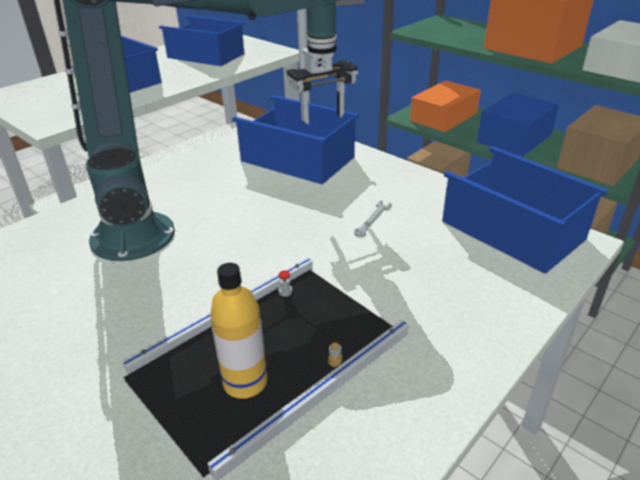

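View pics/b.png

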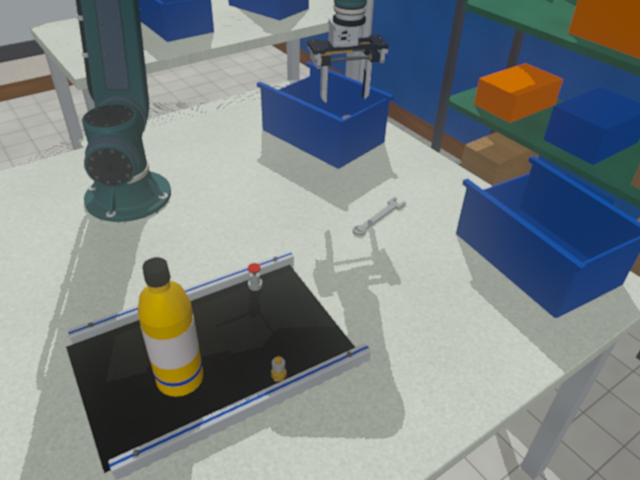

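The scene shows the bottle (foot about (243,390)) standing toward the lower-left end of the slab. Rail ends are near (127,368), (310,265), (213,468) and (405,327), with the fittings at (335,355) and (285,285). The side view agrees. Next I'll measure the rails, the bottle and the pocket.

```bash
python3 - <<'E'
from h import *
d=np.load('s0.npz')
A={k[2:]:d[k] for k in d if k[0]=='a'};B={k[2:]:d[k] for k in d if k[0]=='b'}
for n,s,box in(('scene',A,(100,240,430,480)),('side',B,(50,240,390,480))):
    x0,y0,x1,y1=box
    hsv=cv2.cvtColor(s['color'],cv2.COLOR_RGB2HSV)
    blue=cv2.inRange(hsv,(105,90,60),(130,255,255))
    m=np.zeros_like(blue);m[y0:y1,x0:x1]=blue[y0:y1,x0:x1]
    m=cv2.morphologyEx(m,cv2.MORPH_CLOSE,np.ones((15,15)))
    c,_=cv2.findContours(m,0,2)
    for q in sorted(c,key=cv2.contourArea)[::-1][:3]:
        pts=q.reshape(-1,2);W=np.array([plane(s,u,v,.03) for u,v in pts])[:,:2]
        vx,vy,cx,cy=cv2.fitLine(W.astype(np.float32),2,0,.01,.01).ravel()
        t=(W-[cx,cy])@[vx,vy];e=[np.array([cx,cy])+k*np.array([vx,vy]) for k in(t.min(),t.max())]
        print(n,'blue',len(pts),np.round(e,3).tolist(),'len',round(np.ptp(t),3),'ang',round(np.degrees(np.arctan2(vy,vx)),2))
    X=cloud(s)
    yel=cv2.inRange(hsv,(15,120,60),(35,255,255))>0
    yel[:y0]=0;yel[:,:x0]=0;yel[:,x1:]=0
    P=X[yel&(X[...,2]>.03)&(X[...,2]<.18)]
    n_,l,st,_c=cv2.connectedComponentsWithStats(yel.astype(np.uint8))
    for i in np.argsort(-st[1:,4])[:4]+1:
        P=X[l==i];P=P[np.isfinite(P[:,0])];print('yel',st[i],np.round(np.median(P,0),3),np.round(P.min(0),3),np.round(P.max(0),3))
        Q=P[P[:,2]<.17]
        if len(Q)>100:
            M=np.c_[2*Q[:,:2],np.ones(len(Q))];r=np.linalg.lstsq(M,(Q[:,:2]**2).sum(1),rcond=None)[0];print('circle',np.round(r[:2],3),np.sqrt(r[2]+r[0]**2+r[1]**2))
    g=s['color'][y0:y1,x0:x1].astype(float)
    g=np.clip(g*4,0,255).astype(np.uint8);g=cv2.resize(g,None,fx=1.2,fy=1.2,interpolation=2)
    cv2.imwrite(f'pics/e_{n}.png',g[...,::-1])
E
python3 -c "
import cv2,numpy as np
a=cv2.imread('pics/e_scene.png');b=cv2.imread('pics/e_side.png')
h=max(len(a),len(b));f=lambda i:np.vstack([i,np.zeros((h-len(i),i.shape[1],3),np.uint8)])
cv2.imwrite('pics/e.png',np.hstack([f(a),f(b)]));print(a.shape,b.shape)"
```

```text
scene blue 159 [[0.685, -0.239], [0.718, 0.129]] len 0.37 ang 84.8
scene blue 41 [[0.564, -0.171], [0.618, -0.117]] len 0.076 ang 44.83
scene blue 109 [[0.395, -0.212], [0.408, -0.074]] len 0.139 ang 84.75
yel [ 211  286   49   54 2120] [ 0.603 -0.145  0.206] [ 0.436 -0.17   0.011] [0.622 0.029 0.253]
circle [ 0.509 -0.088] 0.11725354640868518
yel [219 356  46  28 554] [ 0.612 -0.152  0.07 ] [ 0.518 -0.17   0.012] [ 0.622 -0.066  0.089]
circle [ 0.575 -0.126] 0.04506941154358985
yel [222 374  45  25 442] [ 0.612 -0.153  0.025] [ 0.554 -0.171  0.01 ] [ 0.622 -0.095  0.04 ]
circle [ 0.58 -0.13] 0.03957727662977838
yel [329 356  13  11  93] [0.682 0.006 0.025] [0.669 0.001 0.012] [0.689 0.025 0.035]
side blue 380 [[0.686, -0.24], [0.72, 0.13]] len 0.372 ang 84.78
side blue 48 [[0.585, -0.173], [0.611, -0.1]] len 0.078 ang 70.42
side blue 48 [[0.682, -0.286], [0.685, -0.249]] len 0.037 ang 84.68
yel [ 138  281   55   59 2520] [ 0.605 -0.137  0.204] [ 0.423 -0.169  0.008] [ 0.622 -0.037  0.25 ]
circle [ 0.519 -0.11 ] 0.09876796227408532
yel [150 349  51  34 635] [ 0.614 -0.14   0.067] [ 0.527 -0.169  0.011] [ 0.622 -0.074  0.086]
circle [ 0.573 -0.127] 0.046044135950317366
yel [155 367  49  30 486] [ 0.614 -0.14   0.023] [ 0.564 -0.169  0.009] [ 0.622 -0.088  0.04 ]
circle [ 0.58  -0.129] 0.03976591389161356
yel [271 369  16  13 139] [0.683 0.008 0.022] [0.667 0.001 0.009] [0.688 0.031 0.032]
circle [0.674 0.014] 0.012042345588620334
(288, 396, 3) (288, 408, 3)
```

View pics/e.png

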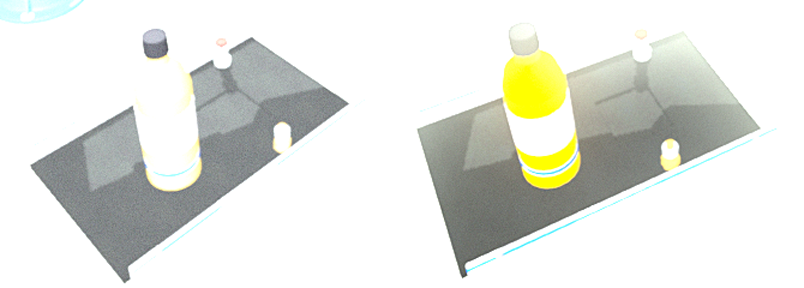

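```bash
cat >> h.py <<'E'
ang=np.radians(84.8);ex=np.array([np.cos(ang),np.sin(ang)]);ey=np.array([-ex[1],ex[0]])
E
python3 - <<'E'
from h import *
d=np.load('s0.npz')
A={k[2:]:d[k] for k in d if k[0]=='a'};B={k[2:]:d[k] for k in d if k[0]=='b'}
# slab extents + rail along station x, coordinate along ex from world origin, ey offset
out=[]
for n,s in(('a',A),('b',B)):
    X=cloud(s);xs=X[...,:2]@ex;ys=X[...,:2]@ey+.5585
    g=s['color'].max(-1)
    sl=(g<60)&(abs(ys)<.13)&(X[...,2]<.02)&(X[...,2]>.0)&(abs(xs)<.5)
    for y in(-.1,-.05,.05,.1):
        q=xs[sl&(abs(ys-y)<.01)];print(n,'slab',y,np.round(np.percentile(q,[.3,99.7]),3))
    rl=(X[...,2]>.024)&(X[...,2]<.036)&(abs(abs(ys)-.145)<.015)&(xs<.4)&(xs>-.5)
    for sg in(-1,1):
        q=rl&(ys*sg>0);print(n,'rail',sg,np.round(np.percentile(xs[q],[.3,99.7]),3),np.round(np.median(ys[q]),4))
    # rectified, 1px=1mm: rows=station y (top +), cols = ex coordinate
    H=np.array([[ex[0]*.001,-ey[0]*.001,0],[ex[1]*.001,-ey[1]*.001,0],[0,0,1]])
    T=np.zeros((3,3));x0,y0=-.35,.145
    o=ex*x0+ey*(y0-.5585);H[:2,2]=o
    K=np.array([[s['fx'],0,s['cx']],[0,s['fy'],s['cy']],[0,0,1]])
    Pm=K@np.c_[s['R'][:,:2],s['R'][:,2]*.012+s['t']]
    r=cv2.warpPerspective(s['color'],Pm@H,(540,290),flags=cv2.WARP_INVERSE_MAP|1)
    m=cv2.GaussianBlur(r.astype(np.float32),(0,0),1.5).mean(-1)
    out.append(cv2.createCLAHE(4,(6,4)).apply(np.clip(m*5-50,0,255).astype(np.uint8)))
    print(np.percentile(m,[5,20,40,60]))
    # height map
    sel=sl&(abs(ys)<.045)
    bx=np.arange(-.2,.25,.01);print([ (round(x,2),round(float(np.median(X[...,2][sel&(abs(xs-x)<.005)]))*1000 if 0 else float(np.mean(X[...,2][sel&(abs(xs-x)<.005)])*1000),1)) for x in bx if (sel&(abs(xs-x)<.005)).sum()>20])
cv2.imwrite('pics/rect.png',np.vstack(out))
E
```

```text
a slab -0.1 [-0.233  0.222]
a slab -0.05 [-0.233  0.22 ]
a slab 0.05 [-0.233  0.219]
a slab 0.1 [-0.233  0.219]
a rail -1 [-0.222  0.235] -0.1491
a rail 1 [-0.223  0.235] 0.1397
[32.93666553 34.13126678 42.35110703 87.37023926]
[(np.float64(-0.2), 13.8), (np.float64(-0.19), 13.8), (np.float64(-0.18), 13.9), (np.float64(-0.17), 13.8), (np.float64(-0.16), 13.8), (np.float64(-0.15), 13.8), (np.float64(-0.14), 14.0), (np.float64(-0.13), 13.7), (np.float64(-0.12), 13.8), (np.float64(-0.11), 13.7), (np.float64(-0.1), 13.9), (np.float64(-0.03), 13.6), (np.float64(-0.02), 13.5), (np.float64(-0.01), 13.6), (np.float64(0.0), 13.9), (np.float64(0.01), 13.6), (np.float64(0.02), 12.8), (np.float64(0.03), 9.8), (np.float64(0.04), 9.3), (np.float64(0.05), 9.3), (np.float64(0.06), 9.5), (np.float64(0.07), 9.7), (np.float64(0.08), 9.3), (np.float64(0.09), 9.6), (np.float64(0.1), 9.5), (np.float64(0.11), 11.4), (np.float64(0.12), 13.7), (np.float64(0.13), 13.4), (np.float64(0.14), 13.6), (np.float64(0.15), 13.5), (np.float64(0.16), 13.6), (np.float64(0.17), 13.7), (np.float64(0.18), 13.5), (np.float64
[... 557 characters left out ...]
2.3), (np.float64(-0.11), 12.3), (np.float64(-0.03), 12.2), (np.float64(-0.02), 12.3), (np.float64(-0.01), 12.2), (np.float64(0.0), 12.3), (np.float64(0.01), 12.4), (np.float64(0.02), 11.6), (np.float64(0.03), 8.2), (np.float64(0.04), 8.5), (np.float64(0.05), 8.2), (np.float64(0.06), 8.4), (np.float64(0.07), 8.3), (np.float64(0.08), 8.4), (np.float64(0.09), 8.1), (np.float64(0.1), 8.1), (np.float64(0.11), 10.2), (np.float64(0.12), 12.2), (np.float64(0.13), 12.3), (np.float64(0.14), 12.2), (np.float64(0.15), 12.1), (np.float64(0.16), 12.3), (np.float64(0.17), 12.0), (np.float64(0.18), 12.2), (np.float64(0.19), 12.3), (np.float64(0.2), 12.3), (np.float64(0.21), 12.5), (np.float64(0.22), 11.9)]
```

View pics/rect.png

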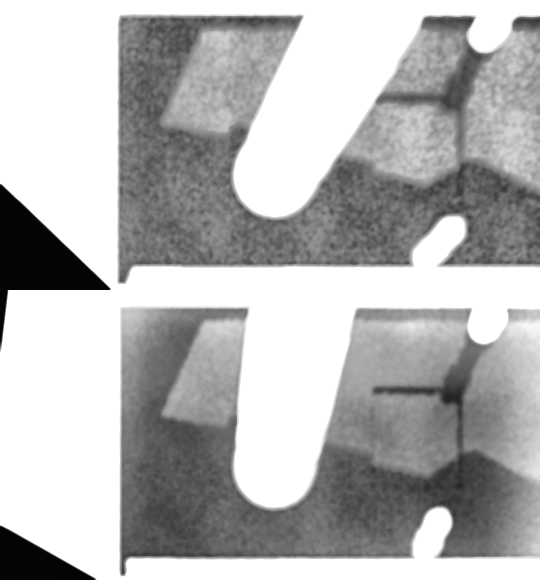

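The depth maps agree that the pocket runs along the slab from 0.022 to 0.110 (world, along the rail direction), so its centre is at world (0.567, 0.015). That is station x ≈ 0.060, within the allowed range. The bottle is at (0.580, −0.130), about 26 mm off the axis.

I'll push it with the tool tilted and the fingers as a 60 mm cradle. First I raise the tool and turn it.

```bash
cat >> h.py <<'E'
def to(p,tilt=None):
    """remaining shift in present tool axes, and rotvec (deg) to the pose along station x with tilt"""
    o=robot.get_obs();R=Ro.from_euler('xyz',o['ee_rot']);e3=np.r_[ex,0];y=np.r_[-ey,0]
    print('pos',np.round(o['tool_pos'],4),'F',np.round(o['wrist_force'],1),'w',round(float(o['width']),3),'t',round(float(o['time']),2),'q',np.round(o['joint_positions'],2))
    print('shift',np.round(R.inv().apply(np.array(p)-o['tool_pos']),4))
    if tilt is not None:
        t=np.radians(tilt);z=e3*np.sin(t)-np.array([0,0,np.cos(t)])
        G=Ro.from_matrix(np.c_[np.cross(y,z),y,z]);print('rot',np.round((R.inv()*G).as_rotvec(degrees=True),2))
E
python3 -m crank '[[0.36,[0,0,-0.017],[0,0,8.3]],[0.36,[0,0,-0.017],[0,0,8.3]],[0.36,[0,0,-0.017],[0,0,8.3]],[0.36,[0,0,-0.017],[0,0,8.3]],[0.36,[0,0,-0.017],[0,0,8.3]],[0.36,[0,0,-0.017],[0,0,8.3]],[0.36,[0,0,-0.017],[0,0,8.3]],[0.36,[0,0,-0.017],[0,0,8.3]]]'
python3 -c "
from h import *
to([.35,.1,.34],0)"
```

```text
time: 0.9
tool_pos: [0.1936, 0.5146, 0.3415]
ee_rot: [-3.141, 0.001, 1.617]
wrist_force: [0.8, -0.9, 0.4]
width: 0.0602
finger_force: 0.0
pos [0.1936 0.5146 0.3415] F [ 0.8 -0.9  0.4] w 0.06 t 0.9 q [ 1.11  0.1   1.09 -0.    1.95  1.06]
shift [-0.4214  0.1372  0.0019]
rot [-0.03  0.07  7.84]
```

```bash
python3 -m crank '[[0.36,[0,0,0],[0,0,7.8]],[0.36,[-0.041,0.022,0],[0,0,0]],[0.36,[-0.041,0.022,0],[0,0,0]],[0.36,[-0.041,0.022,0],[0,0,0]],[0.36,[-0.041,0.022,0],[0,0,0]],[0.36,[-0.041,0.022,0],[0,0,0]],[0.36,[-0.041,0.022,0],[0,0,0]],[0.36,[-0.041,0.022,0],[0,0,0]]]'
python3 -c "
from h import *
to([.43,-.36,.34],0);to([.53,-.36,.16],0)"
```

```text
time: 1.7
tool_pos: [0.3231, 0.2141, 0.3411]
ee_rot: [-3.141, 0.0, 1.487]
wrist_force: [0.8, -0.6, -0.3]
width: 0.0601
finger_force: 0.0
pos [0.3231 0.2141 0.3411] F [ 0.8 -0.6 -0.3] w 0.06 t 1.7 q [ 0.44 -0.26  1.42 -0.    1.98  0.52]
shift [-0.5632  0.1544  0.0011]
rot [-0.01  0.    0.42]
pos [0.3231 0.2141 0.3411] F [ 0.8 -0.6 -0.3] w 0.06 t 1.7 q [ 0.44 -0.26  1.42 -0.    1.98  0.52]
shift [-0.5549  0.254   0.1811]
rot [-0.01  0.    0.42]
```

```bash
python3 -m crank '[[0.36,[-0.047,0.01,0],[0,0,0]],[0.36,[-0.047,0.01,0],[0,0,0]],[0.36,[-0.047,0.01,0],[0,0,0]],[0.36,[-0.047,0.01,0],[0,0,0]],[0.36,[-0.047,0.01,0],[0,0,0]],[0.36,[-0.047,0.01,0],[0,0,0]],[0.36,[-0.047,0.01,0],[0,0,0]],[0.36,[-0.047,0.01,0],[0,0,0]]]' >/dev/null
python3 -m crank '[[0.36,[-0.047,0.02,0],[0,0,0]],[0.36,[-0.047,0.02,0],[0,0,0]],[0.36,[-0.047,0.02,0],[0,0,0]],[0.36,[-0.047,0.02,0],[0,0,0]],[0.36,[0,0.02,0.03],[0,8,0]],[0.36,[0,0.02,0.03],[0,8,0]],[0.36,[0,0,0.02],[0,8,0]],[0.36,[0,0,0.02],[0,8,0]]]'
python3 -c "
from h import *
to([.565,-.29,.10],40);to([.573,-.204,.03],40)"
```

```text
time: 3.3
tool_pos: [0.4753, -0.3414, 0.2426]
ee_rot: [-3.141, -0.565, 1.486]
wrist_force: [0.6, 0.2, -1.4]
width: 0.0602
finger_force: 0.0
pos [ 0.4753 -0.3414  0.2426] F [ 0.6  0.2 -1.4] w 0.06 t 3.3 q [-0.94  0.43  0.98  0.43  2.13 -0.7 ]
shift [-0.0267  0.0851  0.1518]
rot [-0.24  7.62  0.27]
pos [ 0.4753 -0.3414  0.2426] F [ 0.6  0.2 -1.4] w 0.06 t 3.3 q [-0.94  0.43  0.98  0.43  2.13 -0.7 ]
shift [0.0088 0.0859 0.2572]
rot [-0.24  7.62  0.27]
```

```bash
python3 -m crank '[[0.36,[-0.007,0.021,0.038],[0,0,0]],[0.36,[-0.007,0.021,0.038],[0,0,0]],[0.36,[-0.007,0.021,0.038],[0,0,0]],[0.36,[-0.007,0.021,0.038],[0,0,0]],[0.36,[0,0,0],[0,7.6,0.3]],[0.36,[0,0,0],[0,0,0]]]'
python3 -c "
from h import *
to([.573,-.204,.03],40)
s=snap('scene','c.png')"
```

```text
time: 3.9
tool_pos: [0.5616, -0.2912, 0.0938]
ee_rot: [-3.125, -0.698, 1.47]
wrist_force: [-1.0, -0.5, -0.9]
width: 0.06
finger_force: 0.0
pos [ 0.5616 -0.2912  0.0938] F [-1.  -0.5 -0.9] w 0.06 t 3.9 q [-0.83  0.62  1.06  0.52  1.94 -0.67]
shift [0.0264 0.0043 0.1053]
rot [-0.59  0.   -0.43]
```

View pics/c.png

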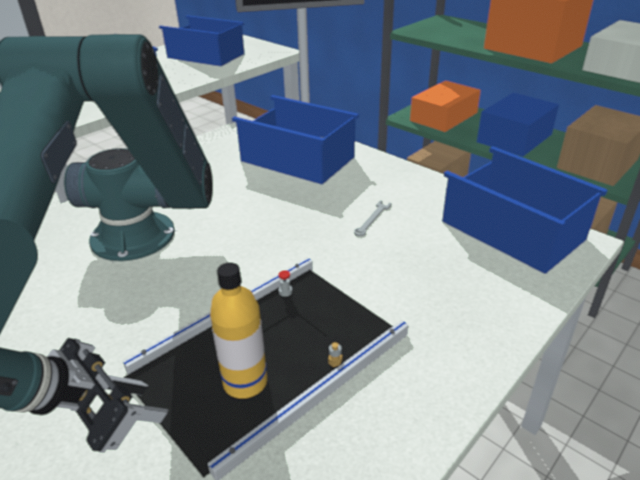

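The gripper is tilted behind the bottle at (120,410), and the bottle is unmoved at (243,390). Now I'll go down to the low band, about 40 mm short of contact.

```bash
python3 -m crank '[[0.36,[0.006,0.001,0.026],[-0.6,0,-0.4]],[0.36,[0.006,0.001,0.026],[0,0,0]],[0.36,[0.006,0.001,0.026],[0,0,0]],[0.36,[0.006,0.001,0.026],[0,0,0]],[0.36,[0,0,0],[0,0,0]]]'
python3 -c "
from h import *
to([.576,-.165,.03],40)"
```

```text
time: 4.45
tool_pos: [0.5748, -0.205, 0.0358]
ee_rot: [3.131, -0.691, 1.491]
wrist_force: [0.1, 0.0, -0.4]
width: 0.06
finger_force: 0.0
pos [ 0.5748 -0.205   0.0358] F [ 0.1  0.  -0.4] w 0.06 t 4.45 q [-0.74  0.56  1.27  0.54  1.74 -0.68]
shift [ 0.0271 -0.0024  0.0299]
rot [0.23 0.43 0.48]
```

```bash
python3 -m crank '[[0.36,[0.0012,-0.001,0.0057],[0.2,0.4,0.5]],[0.36,[0.0022,-0.001,0.0052],[0,0,0]],[0.36,[0.0038,0,0.0032],[0,0,0]],[0.36,[0.0038,0,0.0032],[0,0,0]],[0.36,[0.0038,0,0.0032],[0,0,0]],[0.36,[0.0038,0,0.0032],[0,0,0]],[0.36,[0.0038,0,0.0032],[0,0,0]],[0.36,[0,0,0],[0,0,0]]]'
cat >> h.py <<'E'
def bottle():
    s=vision.snapshot('side');X=cloud(s);hsv=cv2.cvtColor(s['color'],cv2.COLOR_RGB2HSV)
    m=(cv2.inRange(hsv,(18,150,60),(33,255,255))>0)&(abs(X[...,0]-.58)<.06)&(X[...,1]<.08)&(X[...,1]>-.2)
    r=[]
    for a,b in((.018,.045),(.055,.08),(.15,.18)):
        Q=X[m&(X[...,2]>a)&(X[...,2]<b)]
        # robust: circle of known radius
        from scipy.optimize import least_squares
        c0=Q[:,:2].mean(0)-.02*np.array([.85,-.5])
        f=least_squares(lambda c:np.hypot(*(Q[:,:2]-c).T)-.04,c0,loss='soft_l1',f_scale=.002).x
        r.append(f);print('z',round(Q[:,2].mean(),3),'xy',np.round(f,4),'ex',round(f@ex,4),'y',round(f@ey+.563,4),len(Q))
    k=(s['color'].max(-1)<70)&(X[...,2]>.24)&(X[...,2]<.30)&(abs(X[...,0]-.58)<.08)&(X[...,1]<.1)&(X[...,1]>-.22)
    print('cap top',np.round(np.percentile(X[...,2][k],95),4),np.round(np.median(X[k],0),4),k.sum());return s
E
python3 -c "
from h import *
to([.5667,.0147-.033,.03],40);bottle()"
```

```text
time: 5.25
tool_pos: [0.5768, -0.1722, 0.0295]
ee_rot: [3.14, -0.699, 1.478]
wrist_force: [-0.6, 0.5, -0.0]
width: 0.0602
finger_force: 0.0
pos [ 0.5768 -0.1722  0.0295] F [-0.6  0.5 -0. ] w 0.06 t 5.25 q [-0.7   0.54  1.32  0.56  1.7  -0.66]
shift [ 0.1169 -0.0244  0.0975]
rot [ 0.14 -0.02 -0.07]
z 0.027 xy [ 0.5794 -0.129 ] ex -0.0759 y -0.0257 298
z 0.068 xy [ 0.5794 -0.1289] ex -0.0759 y -0.0257 467
z 0.169 xy [ 0.5794 -0.1288] ex -0.0758 y -0.0257 489
cap top 0.2763 [ 0.5919 -0.1312  0.2721] 607
```

```bash
python3 -m crank '[[0.36,[0.0038,0,0.0032],[0,0,0]],[0.36,[0.0038,0,0.0032],[0,0,0]],[0.36,[0.0038,0,0.0032],[0,0,0]],[0.36,[0.0038,-0.001,0.0032],[0,0,0]],[0.36,[0.0038,-0.0015,0.0032],[0,0,0]],[0.36,[0.0038,-0.0015,0.0032],[0,0,0]],[0.36,[0.0038,-0.0015,0.0032],[0,0,0]],[0.36,[0.0038,-0.0015,0.0032],[0,0,0]]]'
python3 -c "
from h import *
to([.5667,.0147-.033,.03],40);bottle()"
```

```text
time: 6.1
tool_pos: [0.5737, -0.1329, 0.0293]
ee_rot: [3.139, -0.697, 1.478]
wrist_force: [0.2, -4.6, -1.4]
width: 0.0603
finger_force: 2.3
pos [ 0.5737 -0.1329  0.0293] F [ 0.2 -4.6 -1.4] w 0.06 t 6.1 q [-0.66  0.49  1.4   0.58  1.66 -0.63]
shift [ 0.0874 -0.0179  0.0723]
rot [ 0.23  0.05 -0.11]
z 0.027 xy [ 0.5762 -0.1039] ex -0.0512 y -0.0203 226
z 0.067 xy [ 0.5762 -0.1036] ex -0.051 y -0.0202 441
z 0.169 xy [ 0.5762 -0.1035] ex -0.0508 y -0.0202 489
cap top 0.2763 [ 0.5884 -0.1068  0.2722] 571
```

```bash
python3 -m crank '[[0.36,[0.0038,-0.0017,0.0032],[0,0,0]],[0.36,[0.0038,-0.0017,0.0032],[0,0,0]],[0.36,[0.0038,-0.0017,0.0032],[0,0,0]],[0.36,[0.0038,-0.0017,0.0032],[0,0,0]],[0.36,[0.0038,-0.0017,0.0032],[0,0,0]],[0.36,[0.0038,-0.0017,0.0032],[0,0,0]],[0.36,[0.0038,-0.0017,0.0032],[0,0,0]],[0.36,[0.0038,-0.0017,0.0032],[0,0,0]]]'
python3 -c "
from h import *
to([.5667,.0147-.033,.03],40);bottle()"
```

```text
time: 6.95
tool_pos: [0.5637, -0.0915, 0.0293]
ee_rot: [3.14, -0.698, 1.478]
wrist_force: [0.7, -5.2, -1.3]
width: 0.0604
finger_force: 2.9
pos [ 0.5637 -0.0915  0.0293] F [ 0.7 -5.2 -1.3] w 0.06 t 6.95 q [-0.62  0.43  1.48  0.59  1.62 -0.62]
shift [ 0.0565 -0.0039  0.0465]
rot [ 0.18 -0.   -0.1 ]
z 0.027 xy [ 0.566  -0.0626] ex -0.0111 y -0.0063 190
z 0.067 xy [ 0.5659 -0.0625] ex -0.0109 y -0.0062 432
z 0.169 xy [ 0.5661 -0.0622] ex -0.0106 y -0.0064 459
cap top 0.2763 [ 0.5795 -0.0676  0.2689] 458
```

```bash
python3 -m crank '[[0.36,[0.0038,-0.0014,0.0032],[0,0,0]],[0.36,[0.0038,-0.0014,0.0032],[0,0,0]],[0.36,[0.0038,-0.0014,0.0032],[0,0,0]],[0.36,[0.0038,-0.0014,0.0032],[0,0,0]],[0.36,[0.0031,-0.0006,0.0026],[0,0,0]],[0.36,[0.0023,0,0.0019],[0,0,0]],[0.36,[0.0023,0,0.0019],[0,0,0]],[0.36,[0.0015,0,0.0013],[0,0,0]]]'
python3 -c "
from h import *
to([.5667,.0147-.033,.03],40);bottle()"
```

```text
time: 7.8
tool_pos: [0.561, -0.0606, 0.0318]
ee_rot: [3.137, -0.698, 1.48]
wrist_force: [-2.3, -9.1, 9.0]
width: 0.0602
finger_force: 6.4
pos [ 0.561  -0.0606  0.0318] F [-2.3 -9.1  9. ] w 0.06 t 7.8 q [-0.58  0.39  1.53  0.61  1.59 -0.59]
shift [0.0315 0.0017 0.0287]
rot [0.25 0.02 0.02]
z 0.028 xy [ 0.5628 -0.033 ] ex 0.0182 y -0.0005 216
z 0.068 xy [ 0.5633 -0.0282] ex 0.0229 y -0.0005 426
z 0.17 xy [ 0.5645 -0.0151] ex 0.0361 y -0.0006 433
cap top 0.2718 [ 0.5662 -0.1966  0.2584] 575
```

```bash
python3 -m crank '[[0.36,[0.0023,0,0.0019],[0,0,0]],[0.36,[0.0023,0,0.0019],[0,0,0]],[0.36,[0.0023,0,0.0019],[0,0,0]],[0.36,[0.0023,0,0.0019],[0,0,0]],[0.36,[0.0023,0,0.0019],[0,0,0]],[0.36,[0.0023,0,0.0019],[0,0,0]],[0.36,[0.0023,0,0.0019],[0,0,0]],[0.36,[0.0015,0,0.0013],[0,0,0]]]'
python3 -c "
from h import *
to([.5667,.0147-.033,.03],40);bottle()"
```

```text
time: 8.65
tool_pos: [0.5621, -0.0363, 0.029]
ee_rot: [-3.141, -0.698, 1.477]
wrist_force: [-0.1, -3.6, -0.9]
width: 0.0603
finger_force: 4.5
pos [ 0.5621 -0.0363  0.029 ] F [-0.1 -3.6 -0.9] w 0.06 t 8.65 q [-0.54  0.38  1.55  0.62  1.56 -0.57]
shift [0.0147 0.0029 0.011 ]
rot [ 0.09 -0.02 -0.12]
z 0.027 xy [ 0.5643 -0.0082] ex 0.043 y 0.0003 176
z 0.067 xy [ 0.5645 -0.0051] ex 0.0461 y 0.0004 415
z 0.169 xy [0.5655 0.0025] ex 0.0538 y 0.0 444
cap top 0.2742 [ 0.5784 -0.1869  0.2553] 730
```

```bash
python3 -m crank '[[0.36,[0.0017,0,0.0014],[0,0,0]],[0.36,[0.0017,0,0.0014],[0,0,0]],[0.36,[0.0017,0,0.0014],[0,0,0]],[0.36,[0.0017,0,0.0014],[0,0,0]],[0.36,[0.0017,0,0.0014],[0,0,0]],[0.36,[0.0017,0,0.0014],[0,0,0]],[0.36,[0.0012,0,0.001],[0,0,0]],[0.36,[0,0,0],[0,0,0]]]'
python3 -c "
from h import *
to([.5667,.0147-.033,.03],40);bottle()"
```

```text
time: 9.5
tool_pos: [0.5642, -0.0218, 0.0297]
ee_rot: [3.14, -0.699, 1.478]
wrist_force: [0.1, -3.4, -3.0]
width: 0.0601
finger_force: 4.1
pos [ 0.5642 -0.0218  0.0297] F [ 0.1 -3.4 -3. ] w 0.06 t 9.5 q [-0.52  0.37  1.57  0.63  1.54 -0.56]
shift [0.003  0.0022 0.0021]
rot [ 0.17 -0.03 -0.09]
z 0.027 xy [0.5663 0.0064] ex 0.0577 y -0.0004 169
z 0.068 xy [0.5665 0.0097] ex 0.061 y -0.0003 415
z 0.169 xy [0.5676 0.0185] ex 0.0698 y -0.0006 435
cap top 0.2953 [ 0.5795 -0.1781  0.2538] 595
```

```bash
python3 -m crank '[[0.36,[0.0008,0,0.0007],[0,0,0]],[0.36,[0.0008,0,0.0007],[0,0,0]],[0.36,[0.0008,0,0.0007],[0,0,0]],[0.36,[0.0008,0,0.0007],[0,0,0]],[0.36,[0.0008,0,0.0007],[0,0,0]],[0.36,[0.0008,0,0.0007],[0,0,0]],[0.36,[0,0,0],[0,0,0]]]'
python3 -c "
from h import *
to([.5667,.0147-.033,.03],40);bottle()"
```

```text
time: 10.25
tool_pos: [0.5647, -0.0156, 0.0294]
ee_rot: [3.14, -0.698, 1.478]
wrist_force: [-0.3, -3.0, -1.8]
width: 0.0604
finger_force: 4.3
pos [ 0.5647 -0.0156  0.0294] F [-0.3 -3.  -1.8] w 0.06 t 10.25 q [-0.51  0.37  1.57  0.63  1.54 -0.55]
shift [-0.0016  0.0022 -0.002 ]
rot [ 0.17 -0.02 -0.1 ]
z 0.027 xy [0.5666 0.0127] ex 0.064 y -0.0002 161
z 0.067 xy [0.567  0.0157] ex 0.0671 y -0.0003 410
z 0.169 xy [0.5681 0.0243] ex 0.0757 y -0.0006 437
cap top 0.296 [ 0.5803 -0.1731  0.2531] 523
```

The bottle is nearly over the pocket (foot centre about 0.0625, target 0.066) and still tilted 0.08 rad. The z force suggests finger friction is holding its rear up. I'll push 3 mm more, then ease down and back to let it settle.

```bash
python3 -m crank '[[0.36,[0.0008,0,0.0007],[0,0,0]],[0.36,[0.0008,0,0.0007],[0,0,0]],[0.36,[0.0008,0,0.0007],[0,0,0]],[0.36,[-0.0006,0,0.0008],[0,0,0]],[0.36,[-0.0006,0,0.0008],[0,0,0]],[0.36,[-0.0006,0,0.0008],[0,0,0]],[0.36,[-0.0006,0,0.0008],[0,0,0]],[0.36,[0,0,0],[0,0,0]]]'
python3 -c "
from h import *
to([.5667,.0147-.033,.03],40);bottle()"
```

```text
time: 11.1
tool_pos: [0.5648, -0.0122, 0.0249]
ee_rot: [3.141, -0.699, 1.477]
wrist_force: [-0.4, -2.6, -3.6]
width: 0.0601
finger_force: 3.9
pos [ 0.5648 -0.0122  0.0249] F [-0.4 -2.6 -3.6] w 0.06 t 11.1 q [-0.51  0.37  1.58  0.63  1.53 -0.55]
shift [-0.0013  0.0024 -0.0077]
rot [ 0.15 -0.03 -0.13]
z 0.025 xy [0.5671 0.0161] ex 0.0675 y -0.0003 137
z 0.067 xy [0.567  0.0168] ex 0.0682 y -0.0001 378
z 0.168 xy [0.567  0.0172] ex 0.0685 y -0.0001 494
cap top 0.2975 [ 0.5821 -0.1682  0.2538] 627
```

It has come upright with its foot at 0.067. Now I back straight off, slowly at first.

```bash
python3 -m crank '[[0.36,[-0.0008,0,-0.0007],[0,0,0]],[0.36,[-0.0008,0,-0.0007],[0,0,0]],[0.36,[-0.0008,0,-0.0007],[0,0,0]],[0.36,[-0.0016,0,-0.0013],[0,0,0]],[0.36,[-0.0038,0,-0.0032],[0,0,0]],[0.36,[-0.0076,0,-0.0064],[0,0,0]],[0.36,[-0.0076,0,-0.0064],[0,0,0]],[0.36,[-0.0076,0,-0.0064],[0,0,0]]]'
python3 -c "
from h import *
to([.5667,.0147-.033,.03],40);s=bottle()
X=cloud(s);hsv=cv2.cvtColor(s['color'],cv2.COLOR_RGB2HSV)
k=(s['color'].max(-1)<90)&(X[...,2]>.24)&(X[...,2]<.29)&(np.hypot(X[...,0]-.567,X[...,1]-.015)<.04);print('cap',np.percentile(X[...,2][k],[50,95,99]),k.sum())
cv2.imwrite('pics/d.png',s['color'][...,::-1])"
```

```text
time: 11.95
tool_pos: [0.5613, -0.0534, 0.0255]
ee_rot: [3.14, -0.698, 1.477]
wrist_force: [0.6, -0.7, 1.0]
width: 0.0601
finger_force: 0.0
pos [ 0.5613 -0.0534  0.0255] F [ 0.6 -0.7  1. ] w 0.06 t 11.95 q [-0.57  0.4   1.54  0.61  1.57 -0.59]
shift [0.0301 0.0021 0.0193]
rot [ 0.2  -0.   -0.11]
z 0.025 xy [0.5669 0.0164] ex 0.0677 y -0.0001 205
z 0.067 xy [0.567  0.0166] ex 0.0679 y -0.0001 385
z 0.168 xy [0.567  0.0167] ex 0.0681 y -0.0002 488
cap top 0.2682 [ 0.5725 -0.1984  0.2547] 589
cap [0.26693774 0.27234139 0.27300484] 480
```

View pics/d.png

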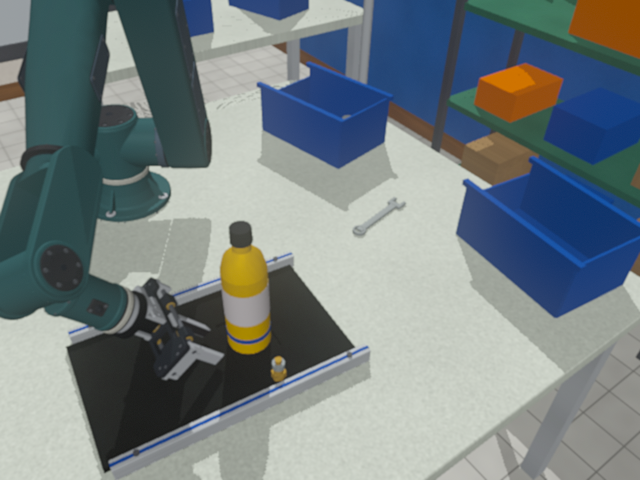

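The bottle stands upright in the pocket (foot at (249,345)). Its cap top is about 4 mm lower, its tilt is near zero, and the spanner and brass fitting are in place. I'll back off a little more and hand in.

```bash
python3 -m crank '[[0.36,[-0.0076,0,-0.0064],[0,0,0]],[0.36,[-0.0076,0,-0.0064],[0,0,0]],[0.36,[-0.0076,0,-0.0064],[0,0,0]],[0.36,[-0.0076,0,-0.0064],[0,0,0]],[0.36,[0,0,0],[0,0,0]],[0.36,[0,0,0],[0,0,0]]]'
python3 -c "
from h import *
bottle();print(robot.close_job())"
```

```text
time: 12.6
tool_pos: [0.5576, -0.092, 0.0255]
ee_rot: [3.14, -0.699, 1.477]
wrist_force: [-0.4, 0.2, 0.2]
width: 0.0604
finger_force: 0.0
z 0.025 xy [0.5671 0.0165] ex 0.0679 y -0.0002 211
z 0.067 xy [0.5669 0.0166] ex 0.0679 y -0.0 386
z 0.167 xy [0.567  0.0168] ex 0.0681 y -0.0002 485
cap top 0.2678 [0.5831 0.0088 0.2568] 223
the job is handed in; nothing more can be done
None
```

The oil bottle now stands upright in the slab's pocket, the gripper is clear of it, and I handed the job in at about 12.6 s; the red-wheeled valve was hidden behind the bottle in the last picture, so I did not confirm it by eye.

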